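# Reset the grind of a hand mill: lock nut, adjuster, three clicks

## Task

The hand mill grinds too coarse. Loosen the big hexagonal lock nut on its neck, turn the black bar knob above it clockwise until the burrs touch (it stops dead), then back it off exactly three clicks anticlockwise, and do the lock nut up fully tight again without losing that setting. Do not knock over or shove aside the things standing round the mill.

Things in the scene. Friction and masses are not known exactly. Their poses are not given: they have to be found in the camera images.
- nut_grip (a point): Centre of the lock nut, on the mill's vertical axis, 155 mm above the worktop: a bright steel hexagon, 60 mm across flats, 69 mm across corners, 26 mm high. The point turns with the nut: its x axis points square out of one flat (flats every 60 degrees). The black knob stands above it on the same axis, its top 45 mm above this point; it fits between fingers that hold the nut.
- knob_grip (a point): Centre of the adjuster's black bar knob, on the mill's axis, 189 mm above the worktop. Bar 48 mm long, 16 mm thick, from 13 mm below this point to 11 mm above it, on a round skirt (36 mm wide, 9 to 15 mm below). The point turns with it: x along the bar towards the end with the white index line, y across its thickness (the way to pinch). It turns in place.
- lock_nut (a joint): Turn of the lock nut in rad: 0 = fully tight (a stop); grows as it is loosened (anticlockwise from above), end of its thread at 1.6. It needs 0.3 to 0.5 N m to turn and stays where it is left. Tight, it locks the adjuster, which must not be forced then; the adjuster is quite free only from 0.4 on.
- adjuster (a joint): Turn of the adjuster screw in rad: 0 = the burrs touch (a hard stop); grows as the knob is backed off (anticlockwise from above), end at 3.2. With the nut loose it turns with about 0.15 N m through 16 clicks a turn and snaps into the nearest: 0, 0.393, 0.785, 1.178 (three clicks), 1.571, ... Starts at 1.5 to 2.8.
- hopper_rim (a point): Centre of the rim of the mill's funnel hopper, fixed behind the neck, 116 mm from the mill's axis; rim 108 mm in outside diameter, 200 mm above the worktop, so that it comes within 62 mm of the axis: keep widely opened fingers that go down to the nut from pointing at it.
- mill: The hand mill, fixed to the worktop: wooden base 140 x 140 x 58 mm, grey cast body with a neck 46 mm wide under the nut and a shoulder (radius 47 mm) 113 mm above the worktop; crank with a wooden handle on its right (-y), reaching 150 mm from the axis and below 190 mm; hopper behind (+x). Origin under its axis on the worktop, z up.
- vinegar_bottle_center (a point): Centre of a slender clear bottle with a yellow cap, 64 mm in diameter, 230 mm high (narrowing to 36 mm across at 200 mm and above); loose. It stands close to the mill, taller than the nut: plan the gripper's body round it.
- pepper_mill_center (a point): Centre of a turned wooden pepper mill, 58 mm in diameter, 170 mm high, loose, close to the hand mill.
- honey_jar_center (a point): Centre of a honey jar with a lid, 62 mm wide, 86 mm high, loose, behind the mill.
- food_tin_center (a point): Centre of a food tin, 75 mm in diameter, 110 mm high, loose, to the right.
- spice_1_center (a point): Centre of a spice jar, 45 mm in diameter, 106 mm high, loose, to the right.
- teaspoon_center (a point): Centre of a teaspoon lying on the worktop, 130 mm long, loose, to the left.

How it is judged (in metres and radians):
On the way, in this order (a step that is already met when the one before it is completed fails the run):
1. the lock nut is loosened until the adjuster screw is free (value of joint lock_nut above 0.4 rad), for 0.1 s.
2. with the nut loose, the adjuster is turned in until the burrs touch (value of joint adjuster below 0.08 rad and value of joint lock_nut above 0.35 rad), for 0.1 s.
3. with the nut still loose, the adjuster is backed off three clicks (value of joint adjuster between 1.028 and 1.328 rad and value of joint lock_nut above 0.35 rad), for 0.2 s.
4. the lock nut is tight again (value of joint lock_nut below 0.1 rad), for 0.2 s.
At the end, for the whole second after the job is handed in: The adjuster stands three clicks off the burrs (1.178 rad, within 0.15) and the lock nut is tight (under 0.1 rad from its tight stop), both at rest; the things round the mill stand upright (value of joint adjuster between 1.028 and 1.328 rad and value of joint lock_nut below 0.1 rad and velocity of joint adjuster between -0.1 and 0.1 rad/s and velocity of joint lock_nut between -0.1 and 0.1 rad/s and angle between each of vinegar_bottle_center, pepper_mill_center, honey_jar_center, food_tin_center, spice_1_center's own z axis and vertical below 0.25 rad); the robot touches nothing.
It fails at once if a bystander is tipped over, or pushed more than 30 mm (distance of any of vinegar_bottle_center, pepper_mill_center, honey_jar_center, food_tin_center, spice_1_center, teaspoon_center from where it was at the start of the episode above 0.03 m or angle between any of vinegar_bottle_center, pepper_mill_center, honey_jar_center, food_tin_center, spice_1_center's own z axis and vertical above 0.5 rad).
It also fails if it takes over 61 s, if anything falls off the work surface, if the arm or the gripper's body presses on something with over 40 N, if the wrist force passes 120 N, or if a joint passes its speed limit or range.

## Robot

A 6-joint arm with a two-finger parallel gripper is mounted at the origin on a cart in front of the work surface, level with it; the furniture and walls round the work are solid. World frame = base frame: x ahead of the robot, y to its left, z up, the work surface at z = 0. Lengths are in m, angles in degrees, forces in N, time in s.
With the tool pointing down it reaches from about 0.325 to 0.85 m from the base axis. Payload 15.5 kg.
Tool frame: the origin (TCP) lies midway between the tips of the shut fingers; the grasp point (between the pads) lies 19 mm behind it; z points along the fingers, y is the line along which they close (so a half turn about z gives the same grasp; the last joint's range is limited). The gripper opens to 91 mm and grips with 3 to 60 N. Pads are 32 mm wide; open, the fingers measure 118 mm over their backs; the gripper's body (76 mm by 178 mm) begins 60 mm behind the grasp point.
Start: joints at [-70.904, 28.281, 77.091, -0, 74.628, -5.472], TCP at [0.26, -0.568, 0.214] pointing down, gripper open.
Joint ranges: [-166.48, 166.48], [-47.26, 123.95], [12.59, 153.08], [-70.14, 250.14], [6.76, 159.57], [-176.63, 176.63]. Speed limits (degrees/s): [108.29, 108.29, 147.25, 172.46, 172.46, 172.46].

## Interface

Orientations are given as a 3x3 rotation matrix whose columns are the frame's x, y, z axes.
In Python, from bench import ctrl gives the robot as it stands. The module is installed in compiled form; this text tells all that it offers. Calls block until the motion is done:
- ctrl.goto(position, orientation): joint-space move of the TCP to a pose.
- ctrl.move_l(position, vel=0.15, ori=None, contact_N=None): straight line of the TCP; ori=None keeps the orientation; vel is the mean speed in m/s. With contact_N (N) it stops when the force on the tool has changed by that much, and returns True; else False.
- ctrl.movej(angles): joint-space move.
- ctrl.command_gripper(opening): opening from 0.0 (shut) to 1.0 (fully open); the grip force is fixed at half the most; returns when the fingers have stopped.
- ctrl.sleep(seconds).
- ctrl.ik(position, orientation): joint angles nearest the present ones, or None.
- ctrl.read_camera(name): name is "side" or "top"; returns the picture (400x640x3 uint8, blue, green, red); there is no depth.
- ctrl.camera_params(name): a dict with "fx", "fy", "cx", "cy" (pixels), "D" ([k1, k2, p1, p2, k3] as OpenCV has them; the pictures are not rectified), "pose" (4x4, takes a point from camera to world coordinates). Camera axes: x right, y up, looking along -z (the intrinsics and any distortion apply to the point x, -y, -z); pixel columns grow to the right and rows downward; lengths in m; the calibration is good to about 2 mm. A picture is of the moment at which its call begins. camera_params takes no time and is no camera call.
A pose or a line that the arm cannot do raises ctrl.MotionError and nothing moves.
- ctrl.sign_off(): hands the job in; it is judged then, once.
Readings, each from a call of its own:
- ctrl.current_t(): time.
- ctrl.current_q(): joint angles.
- ctrl.current_dq(): joint speeds.
- ctrl.current_effort(): joint torques, N m.
- ctrl.current_tool_pos(): TCP position.
- ctrl.current_eef_rot(): TCP orientation.
- ctrl.current_contact_force(): force on the tool from outside, world axes, zero at the start.
- ctrl.current_wrist_torque(): the same for the moment, N m.
- ctrl.current_grip_width(): opening from 0.0 (shut) to 1.0 (fully open).
- ctrl.current_grasp_force(): force on a finger pad.
Only numpy, scipy, OpenCV 4.12 (cv2) and the standard library are available. Lean on these libraries where they do the work, as an engineer would, in place of code of your own. Each camera call takes 0.05 s, during which the arm holds its last target. There are 200 camera calls.

## Working session

There is one attempt and no reset: what is moved stays moved. The work goes in short steps, each a Python script; the robot and the scene stay as the last script left them, time stands still between calls to the robot, and variables do not carry over. Pictures are saved under pics/ and viewed, at most 10 in all, crops included, and the job is handed in when it is done.

```bash
mkdir -p pics
python3 - <<'E'
from bench import ctrl
import cv2,numpy as np
for n in("side","top"):
    p=ctrl.camera_params(n);print(n,{k:np.round(v,3).tolist() for k,v in p.items()})
    cv2.imwrite(f"pics/{n}0.png",cv2.resize(ctrl.read_camera(n),(800,500),interpolation=cv2.INTER_CUBIC))
print(ctrl.current_t(),ctrl.current_eef_rot(),ctrl.current_grip_width())
E
```

```text
side {'fx': 438.126, 'fy': 438.126, 'cx': 318.972, 'cy': 202.624, 'D': [-0.006, 0.0, 0.0, 0.0, 0.0], 'pose': [[-0.895, 0.26, -0.363, 0.105], [-0.446, -0.482, 0.754, 0.861], [0.021, 0.837, 0.547, 0.795], [0.0, 0.0, 0.0, 1.0]]}
top {'fx': 413.674, 'fy': 413.674, 'cx': 316.776, 'cy': 201.695, 'D': [-0.03, 0.0, 0.0, 0.0, 0.0], 'pose': [[0.045, 0.975, -0.218, 0.213], [-0.999, 0.045, -0.005, -0.025], [0.005, 0.218, 0.976, 1.417], [0.0, 0.0, 0.0, 1.0]]}
0.1 [[ 9.09472265e-01  4.15764443e-01 -3.57321402e-04]
 [ 4.15764588e-01 -9.09471733e-01  9.87290540e-04]
 [ 8.55065872e-05 -1.04647495e-03 -9.99999449e-01]] 0.9987426859833877
```

View pics/side0.png

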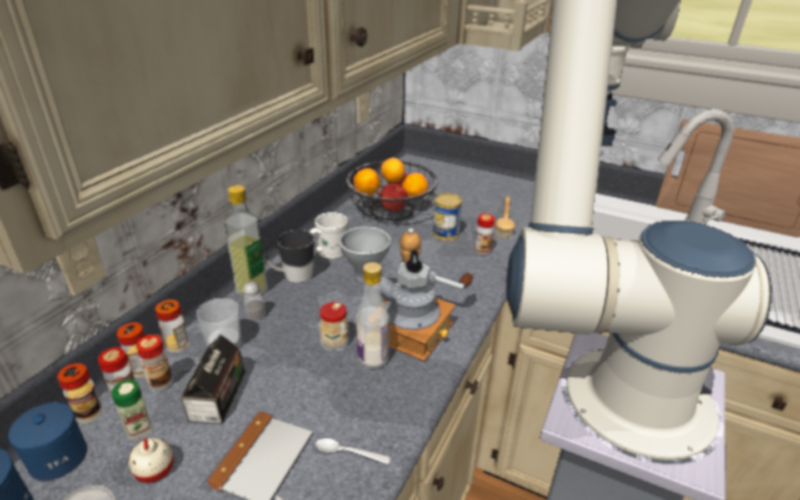

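View pics/top0.png

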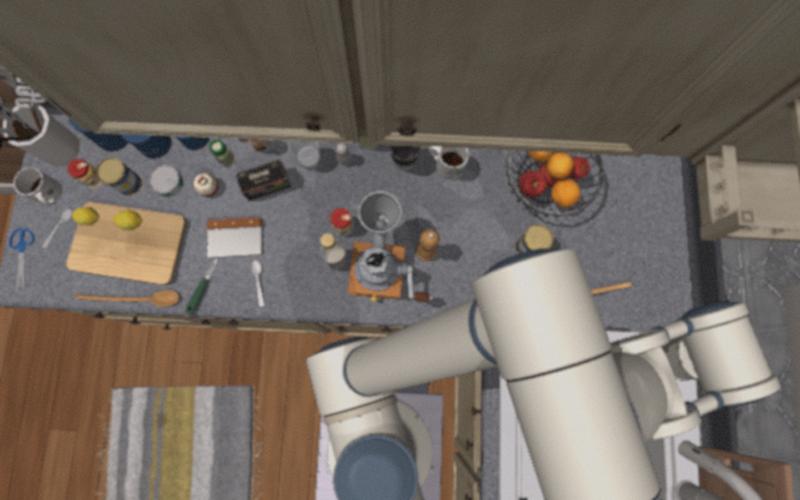

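The side view shows the mill at about (415,285) with the bottle in front of it at (373,320). In the top view the mill is at (377,267), the hopper at (380,213), the bottle at (330,248) and the pepper mill at (428,243). I'll enlarge both.

Run:
```python
from bench import ctrl
import cv2,numpy as np
def crop(n,u,v,w,h,s,f,k=4):
    im=np.mean([ctrl.read_camera(n).astype(float) for _ in range(k)],0).astype(np.uint8)
    c=cv2.resize(im[v:v+h,u:u+w],None,fx=s,fy=s,interpolation=cv2.INTER_CUBIC)
    for i in range(0,w,10): cv2.putText(c,str(u+i),(i*s,10),0,.35,(0,255,255));cv2.line(c,(i*s,12),(i*s,18),(0,255,255))
    for i in range(0,h,10): cv2.putText(c,str(v+i),(0,i*s+4),0,.35,(0,255,255))
    cv2.imwrite(f,c)
crop("top",250,150,110,95,7,"pics/topc.png".replace("c","c1")) if 0 else crop("top",250,150,110,85,7,"pics/top1.png")
crop("side",270,180,110,85,7,"pics/side1.png")
```

```text
(no output)
```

View pics/top1.png

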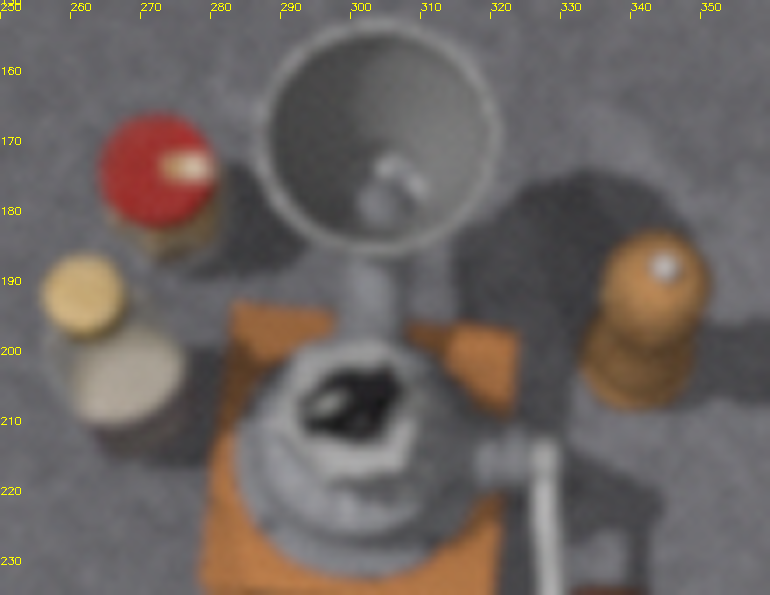

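View pics/side1.png

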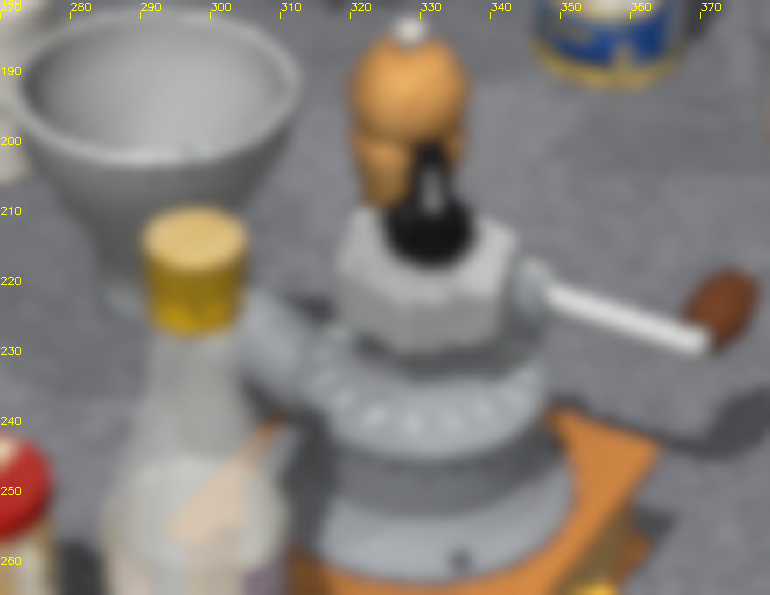

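Top crop: hopper rim centre is near px (304,169.7), knob near (300,207), bottle cap near (262,192) and pepper mill knob near (344.8,188). The side crop shows the nut with corners near (343.5,214), (319,210) and (319,225), and the knob's index line facing that camera. Next I'll locate these and fit the nut and knob models by image gradients.

```bash
cat > h.py <<'E'
from bench import ctrl
import cv2,numpy as np
P={n:ctrl.camera_params(n) for n in("side","top")}
F=np.diag([1,-1,-1.])
def proj(n,X):
    p=P[n];T=np.array(p["pose"]);R=F@T[:3,:3].T;t=-R@T[:3,3]
    K=np.array([[p["fx"],0,p["cx"]],[0,p["fy"],p["cy"]],[0,0,1]])
    return cv2.projectPoints(np.array(X,float).reshape(-1,3),cv2.Rodrigues(R)[0],t,K,np.array(p["D"]))[0][:,0]
def ray(n,u,v,z):
    p=P[n];T=np.array(p["pose"]);K=np.array([[p["fx"],0,p["cx"]],[0,p["fy"],p["cy"]],[0,0,1]])
    a=cv2.undistortPoints(np.array([[[u,v]]],float),K,np.array(p["D"]))[0,0]
    d=T[:3,:3]@F@np.array([a[0],a[1],1]);return (T[:3,3]+d*(z-T[2,3])/d[2])[:2]
def hexa(x,y,a,z): # corners; a = direction of a flat normal
    b=a+np.pi/6+np.arange(6)*np.pi/3;r=.0346
    return np.c_[x+r*np.cos(b),y+r*np.sin(b),np.full(6,z)]
def bar(x,y,a,z=.2):
    c=np.array([[24,8],[-24,8],[-24,-8],[24,-8]])/1e3;R=np.array([[np.cos(a),-np.sin(a)],[np.sin(a),np.cos(a)]])
    return np.c_[c@R.T+[x,y],np.full(4,z)]
def avg(n,k=4): return np.mean([ctrl.read_camera(n).astype(float) for _ in range(k)],0).astype(np.uint8)
E
python3 - <<'E'
from h import *
pr=lambda s,v:print(s,np.round(v,4))
ho=ray("top",304,169.7,.2);pr("hopper",ho)
kn=ray("top",300.3,207.1,.2);pr("knob top",kn)
pr("skirt side",ray("side",331.3,212.5,.18))
bo=ray("top",261.6,192,.23);pr("bottle",bo);pr("bottle s",ray("side",298,214,.23))
pe=ray("top",344.8,188,.17);pr("pepper",pe)
im={n:avg(n) for n in P}
g={}
for n in P:
    y=cv2.cvtColor(im[n],cv2.COLOR_BGR2GRAY).astype(np.float32)
    g[n]=(cv2.Sobel(y,cv2.CV_32F,1,0)/8,cv2.Sobel(y,cv2.CV_32F,0,1)/8)
def score(n,poly):
    p=proj(n,poly);q=np.roll(p,-1,0);s=0
    for a,b in zip(p,q):
        t=np.linspace(.1,.9,12)[:,None];m=(a+t*(b-a)).astype(np.float32);nn=np.array([b[1]-a[1],a[0]-b[0]]);nn/=np.linalg.norm(nn)
        gx,gy=[cv2.remap(c,m[None],None,cv2.INTER_LINEAR)[0] for c in g[n]]
        s+=abs((gx*nn[0]+gy*nn[1])).mean()
    return s
d=np.arange(-.008,.0081,.002);res=[]
for dx in d:
  for dy in d:
    for a in np.radians(np.arange(0,60,3)):
        res.append((score("top",hexa(kn[0]+dx,kn[1]+dy,a,.168))+score("side",hexa(kn[0]+dx,kn[1]+dy,a,.168)),kn[0]+dx,kn[1]+dy,np.degrees(a)))
res.sort(reverse=True)
for r in res[:6]:print(np.round(r,4))
_,x,y,a=res[0]
kr=sorted([(score("top",bar(x,y,np.radians(b)))+score("side",bar(x,y,np.radians(b))),b) for b in range(0,180,4)],reverse=True)[:6];print(kr)
out=[]
for n,(u,v,w,h) in {"top":(275,185,50,50),"side":(308,195,50,50)}.items():
    s=8;c=cv2.resize(im[n][v:v+h,u:u+w],None,fx=s,fy=s,interpolation=cv2.INTER_CUBIC)
    for poly,col in((hexa(x,y,np.radians(a),.168),(0,255,0)),(bar(x,y,np.radians(kr[0][1])),(0,0,255))):
        cv2.polylines(c,[((proj(n,poly)-[u,v]+.5)*s).astype(int)],True,col,1)
    out.append(c)
cv2.imwrite("pics/fit.png",np.hstack(out))
E
```

```text
hopper [0.5833 0.0246]
knob top [0.4657 0.0297]
skirt side [0.4667 0.0387]
bottle [0.4998 0.1451]
bottle s [0.5013 0.1467]
pepper [ 0.539  -0.1041]
[1.6205e+02 4.6970e-01 3.5700e-02 1.2000e+01]
[1.610622e+02 4.697000e-01 3.370000e-02 1.200000e+01]
[1.604319e+02 4.697000e-01 3.570000e-02 9.000000e+00]
[1.598142e+02 4.697000e-01 3.570000e-02 1.500000e+01]
[1.592964e+02 4.697000e-01 3.370000e-02 1.500000e+01]
[1.588049e+02 4.697000e-01 3.370000e-02 9.000000e+00]
[(np.float64(140.17390553224215), 120), (np.float64(139.70249502668315), 116), (np.float64(138.71625075608347), 112), (np.float64(138.21678206295314), 124), (np.float64(138.18264596847558), 108), (np.float64(134.16630064614907), 104)]
```

View pics/fit.png

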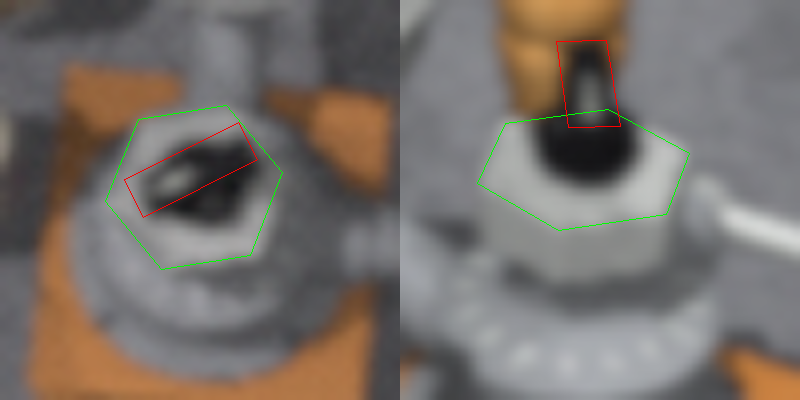

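The nut fit is good: axis at (0.4695, 0.0345), nut flats at 12°+60k, bar at about 118° with the index end towards +y. The bottle lies at bearing 74° and the hopper at −5°. I'll grip the nut with closing axis −48° and turn it to −12°, which clears the bottle, with the opening limited to stay clear of the hopper.

```bash
cat >> h.py <<'E'
C=np.array([.4695,.0345])
def ori(d):
    c,s=np.cos(np.radians(d)),np.sin(np.radians(d));return np.array([[-s,c,0],[c,s,0],[0,0,-1.]])
def at(z): return [C[0],C[1],z]
def st(m=""):
    q=ctrl.current_q();print(m,"t%.2f"%ctrl.current_t(),"yaw %.1f"%(q[0]-q[5]),"q6 %.1f"%q[5],"tcp",np.round(ctrl.current_tool_pos(),4),"F",np.round(ctrl.current_contact_force(),1),"M",np.round(ctrl.current_wrist_torque(),2),"w %.1fmm"%(91*ctrl.current_grip_width()),"g %.1f"%ctrl.current_grasp_force(),flush=True)
def turn(d): # tool yaw by d deg (anticlockwise +)
    q=list(ctrl.current_q());q[5]-=d;ctrl.movej(q)
E
python3 - <<'E'
from h import *
p=ctrl.current_tool_pos();ctrl.move_l([p[0],p[1],.36],vel=.25);st("up")
print(np.round(ctrl.ik(at(.30),ori(-48)),1))
ctrl.goto(at(.30),ori(-48));st("above")
ctrl.command_gripper(.82);st()
E
```

```text
up t1.63 yaw -65.4 q6 -5.5 tcp [ 0.2598 -0.5681  0.3592] F [ 0.7  0.6 -0.8] M [0.02 0.01 0.  ] w 91.2mm g 0.0
[-3.1 10.9 90.3 -0.  78.8 44.9]
above t3.92 yaw -48.1 q6 44.9 tcp [0.4698 0.0339 0.3   ] F [-0.4  0.9 -0.2] M [ 0.06 -0.04 -0.06] w 91.3mm g 0.0
 t4.38 yaw -48.0 q6 44.9 tcp [0.4695 0.0344 0.3   ] F [ 0.4 -0.2  0.5] M [ 0.06  0.04 -0.02] w 74.5mm g 0.0
```

Run:
```python
from h import *
hit=ctrl.move_l(at(.140),vel=.1,contact_N=8);st(f"down hit={hit}")
if not hit:
    ctrl.command_gripper(0);st("grip")
    for i in range(3): turn(3);st("turn")
```

```text
down hit=False t6.13 yaw -48.0 q6 44.9 tcp [0.4698 0.0345 0.1404] F [ 0.8 -0.  -0.2] M [ 0.01 -0.02 -0.04] w 74.5mm g 0.0
grip t6.51 yaw -48.1 q6 44.9 tcp [0.4712 0.033  0.1404] F [  7.6 -17.3  -4.9] M [-2.36 -1.08  0.37] w 59.9mm g 29.9
turn t6.76 yaw -45.1 q6 41.9 tcp [0.4713 0.0331 0.1405] F [ 1.   0.7 -2.3] M [ 0.51 -0.06  0.48] w 59.8mm g 30.0
turn t7.01 yaw -42.2 q6 39.0 tcp [0.4712 0.0331 0.1405] F [ 0.6  1.  -1.5] M [0.59 0.04 0.43] w 60.0mm g 30.0
turn t7.26 yaw -39.3 q6 36.2 tcp [0.4712 0.0332 0.1405] F [ 0.1  1.2 -1.6] M [0.68 0.24 0.37] w 60.1mm g 30.0
```

```bash
sed -i 's/^C=.*/C=np.array([.4711,.0331])/' h.py
python3 - <<'E'
from h import *
turn(14);st("turn");turn(14);st("turn")
ctrl.command_gripper(.82);st("open")
ctrl.move_l(at(.27),vel=.15);st("up")
cv2.imwrite("pics/side2.png",cv2.resize(avg("side")[180:265,270:380],None,fx=7,fy=7,interpolation=cv2.INTER_CUBIC))
E
```

```text
turn t7.61 yaw -25.6 q6 22.5 tcp [0.4709 0.0334 0.1405] F [-2.1  3.9  2.1] M [1.09 0.73 0.26] w 59.6mm g 30.0
turn t7.96 yaw -11.9 q6 8.8 tcp [0.4704 0.0335 0.1405] F [-3.6  5.2  2.7] M [1.01 0.77 0.26] w 59.8mm g 30.0
open t8.40 yaw -11.6 q6 8.5 tcp [0.471  0.0333 0.1405] F [0.3 0.3 0. ] M [ 0.01 -0.06 -0.  ] w 74.2mm g 0.0
up t9.42 yaw -11.5 q6 8.4 tcp [0.4706 0.0331 0.2692] F [-0.1  1.   0.1] M [-0.01 -0.07  0.04] w 74.6mm g 0.0
```

View pics/side2.png

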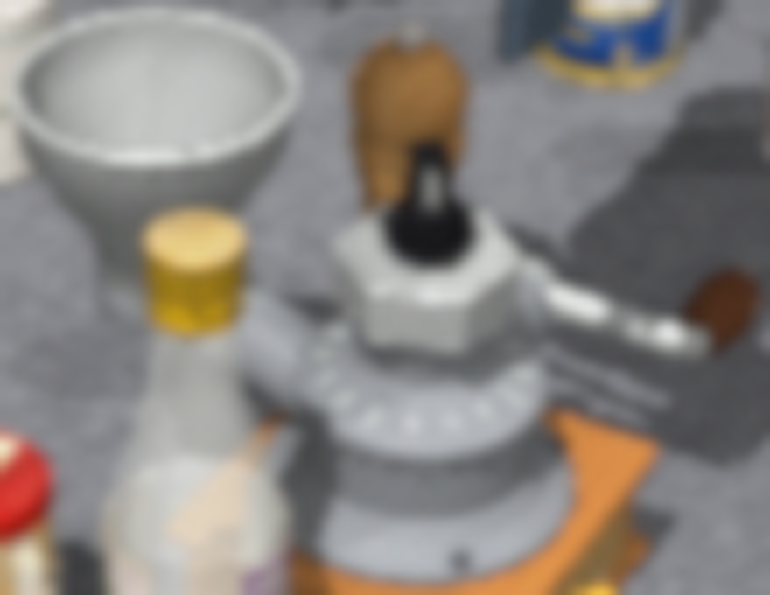

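The nut has turned about 36°: a corner now faces the camera at crop (445,290). The bar is seen end-on at (430,185), so its angle is about 115°. Next is the knob.

Run:
```python
from h import *
ctrl.move_l(at(.27),vel=.15,ori=ori(25));st("yaw")
ctrl.command_gripper(.5)
hit=ctrl.move_l(at(.1835),vel=.1,contact_N=6);st(f"down {hit}")
if not hit:
    ctrl.command_gripper(0);st("grip")
    for i in range(3): turn(-4);st("turn")
```

```text
yaw t10.40 yaw 24.9 q6 -28.1 tcp [0.4711 0.0331 0.2699] F [-0.6 -0.4  0.3] M [ 0.04 -0.11  0.02] w 74.5mm g 0.0
down False t12.04 yaw 25.0 q6 -28.2 tcp [0.4714 0.0331 0.184 ] F [-0.2  0.7  0.2] M [ 0.05 -0.15  0.05] w 45.4mm g 0.0
grip t12.61 yaw 25.0 q6 -28.2 tcp [0.4697 0.0327 0.1835] F [-9.7 -4.8  8.6] M [-0.99  1.54 -0.04] w 15.6mm g 30.0
turn t12.86 yaw 21.1 q6 -24.3 tcp [0.4697 0.0326 0.1835] F [-0.6 -1.1  1.8] M [-0.17  0.07 -0.26] w 15.9mm g 30.0
turn t13.11 yaw 17.2 q6 -20.5 tcp [0.4697 0.0327 0.1836] F [ 0.2  0.  -0.9] M [ 0.03 -0.15 -0.02] w 15.6mm g 30.0
turn t13.36 yaw 13.4 q6 -16.7 tcp [0.4698 0.0327 0.1836] F [ 1.1 -0.3 -0.7] M [ 0.05 -0.19 -0.  ] w 15.7mm g 30.0
```

Run:
```python
from h import *
L=[]
for i in range(60):
    turn(-3.5);ctrl.sleep(.05);q=ctrl.current_q();m=ctrl.current_wrist_torque()[2];L.append((round(q[0]-q[5],1),round(m,2)))
    if m<-.5 or q[5]>150: break
print(L);st("stop")
```

```text
[(np.float64(10.1), np.float64(-0.07)), (np.float64(6.8), np.float64(-0.08)), (np.float64(3.4), np.float64(-0.2)), (np.float64(0.1), np.float64(-0.2)), (np.float64(-3.3), np.float64(0.04)), (np.float64(-6.6), np.float64(-0.02)), (np.float64(-10.0), np.float64(-0.03)), (np.float64(-13.3), np.float64(-0.02)), (np.float64(-16.7), np.float64(-0.11)), (np.float64(-20.0), np.float64(-0.17)), (np.float64(-23.4), np.float64(-0.22)), (np.float64(-26.7), np.float64(-0.02)), (np.float64(-30.1), np.float64(-0.03)), (np.float64(-33.4), np.float64(-0.07)), (np.float64(-36.8), np.float64(-0.16)), (np.float64(-40.1), np.float64(-0.17)), (np.float64(-43.5), np.float64(-0.23)), (np.float64(-46.8), np.float64(-0.22)), (np.float64(-50.2), np.float64(-0.02)), (np.float64(-53.5), np.float64(-0.05)), (np.float64(-56.8), np.float64(-0.06)), (np.float64(-60.1), np.float64(-0.12)), (np.float64(-63.5), np.float64(-0.19)), (np.float64(-66.8), np.float64(-0.16)), (np.float64(-70.1), np.float64(-0.15)), (np.float64(-73.4), np.float64(-0.06)), (np.float64(-76.6), np.float64(-0.05)), (np.float64(-79.9), np.float64(
[... 302 characters left out ...]
4), np.float64(1.53)), (np.float64(-109.8), np.float64(1.69)), (np.float64(-113.1), np.float64(1.89)), (np.float64(-116.4), np.float64(2.09)), (np.float64(-119.7), np.float64(2.19)), (np.float64(-123.1), np.float64(2.31)), (np.float64(-126.4), np.float64(2.2)), (np.float64(-129.8), np.float64(1.17)), (np.float64(-133.2), np.float64(1.17)), (np.float64(-136.6), np.float64(1.23)), (np.float64(-140.1), np.float64(1.28)), (np.float64(-143.5), np.float64(1.36)), (np.float64(-146.9), np.float64(1.13)), (np.float64(-150.4), np.float64(0.98)), (np.float64(-153.9), np.float64(0.93))]
stop t28.36 yaw -153.9 q6 150.1 tcp [0.4756 0.0223 0.1846] F [ -1.4 -17.7   1.8] M [-3.    0.15  0.93] w 46.0mm g 29.9
```

Run:
```python
from h import *
ctrl.command_gripper(.75);ctrl.move_l(at(.26),vel=.15);st("up")
a=cv2.resize(avg("side",2)[190:250,300:360],None,fx=6,fy=6,interpolation=cv2.INTER_CUBIC)
b=cv2.resize(avg("top",1)[150:250,240:360],None,fx=3.6,fy=3.6,interpolation=cv2.INTER_CUBIC)
cv2.imwrite("pics/k3.png",np.hstack([a,b]))
```

```text
up t29.56 yaw -153.7 q6 151.1 tcp [0.4708 0.0331 0.2594] F [-0.1 -0.3  0.5] M [ 0.13  0.09 -0.03] w 68.2mm g 0.0
```

View pics/k3.png

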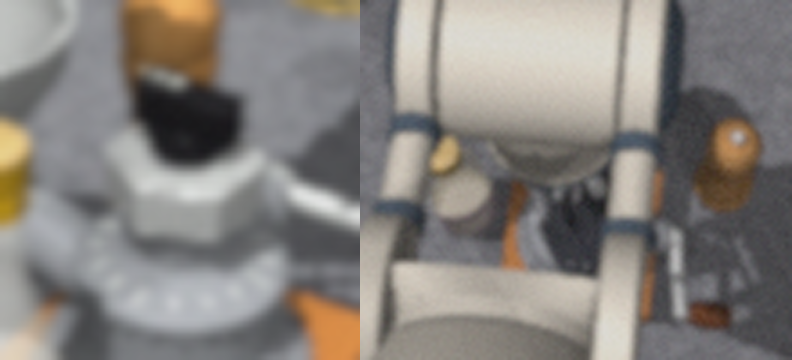

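The index line is at the upper-left end of the bar, pointing towards the hopper, so the bar is at about −5°. That is the burr stop, and the fingers had slipped round the blocked knob. The nut is still loose and the bottle and pepper mill haven't moved. Next I'll re-pinch at yaw −95 and back off 67.5°.

Run:
```python
from h import *
ctrl.move_l(at(.25),vel=.15,ori=ori(-95));ctrl.command_gripper(.5)
hit=ctrl.move_l(at(.1835),vel=.1,contact_N=6);st(f"down {hit}")
if not hit:
    ctrl.command_gripper(0);st("grip")
    L=[]
    while True:
        q=ctrl.current_q();y=q[0]-q[5];m=ctrl.current_wrist_torque()[2];L.append((float(round(y,1)),float(round(m,2))))
        if y>-27 or abs(m)>.6: break
        turn(min(5.5,-26-y))
    print(L);st("end")
```

```text
down False t32.23 yaw -95.0 q6 91.8 tcp [0.4714 0.0331 0.1839] F [ 1.  -0.8  0.1] M [ 0.08  0.06 -0.02] w 45.3mm g 0.0
grip t32.79 yaw -95.0 q6 91.7 tcp [0.4711 0.0319 0.1837] F [ -1.  -12.6   3. ] M [-2.24  0.38  0.69] w 16.3mm g 30.0
[(-95.0, 0.69)]
end t32.79 yaw -95.0 q6 91.7 tcp [0.4711 0.0319 0.1837] F [ -1.  -12.6   3. ] M [-2.24  0.38  0.69] w 16.3mm g 30.0
```

Run:
```python
from h import *
L=[]
while True:
    q=ctrl.current_q();y=q[0]-q[5];m=ctrl.current_wrist_torque()[2];L.append((float(round(y,1)),float(round(m,2))))
    if y>-27.5 or (len(L)>3 and abs(m)>.6): break
    turn(min(5.5,-26-y))
print(L);st("end")
```

```text
[(-95.0, 0.69), (-89.6, 0.02), (-84.4, 0.04), (-79.1, 0.12), (-73.9, 0.25), (-68.8, 0.01), (-63.6, 0.08), (-58.4, 0.18), (-53.2, 0.21), (-48.0, -0.03), (-42.9, 0.06), (-37.7, 0.07), (-32.6, 0.18), (-27.4, 0.22)]
end t36.04 yaw -27.4 q6 24.2 tcp [0.4706 0.0328 0.1837] F [-1.4  4.8 -0.2] M [1.01 0.02 0.22] w 15.8mm g 30.0
```

Run:
```python
from h import *
for d in (3,3,2.5):
    turn(d);q=ctrl.current_q();print(round(q[0]-q[5],1),round(ctrl.current_wrist_torque()[2],2))
ctrl.command_gripper(.5);ctrl.move_l(at(.26),vel=.15);st("up")
im=avg("side",3);cv2.imwrite("pics/raw4.png",im)
c=cv2.resize(im[185:235,305:365],None,fx=9,fy=9,interpolation=cv2.INTER_CUBIC);d=c.copy()
for k,col in((2,(255,0,0)),(3,(0,255,0)),(4,(0,0,255))):
    a=np.radians(-5+22.5*k);e=np.array([np.cos(a),np.sin(a)])*.024
    p=((proj("side",[[*C,.2],[*(C+e),.2]])-[305,185]+.5)*9).astype(int);cv2.line(d,p[0],p[1],col,1)
cv2.imwrite("pics/k4.png",cv2.resize(np.hstack([c,d]),(800,334)))
```

```text
-24.7 -0.03
-21.9 0.0
-19.6 -0.0
up t38.08 yaw -19.4 q6 16.2 tcp [0.4707 0.0331 0.2593] F [-0.1  0.6 -0.6] M [ 0.02 -0.03  0.03] w 45.7mm g 0.0
```

View pics/k4.png

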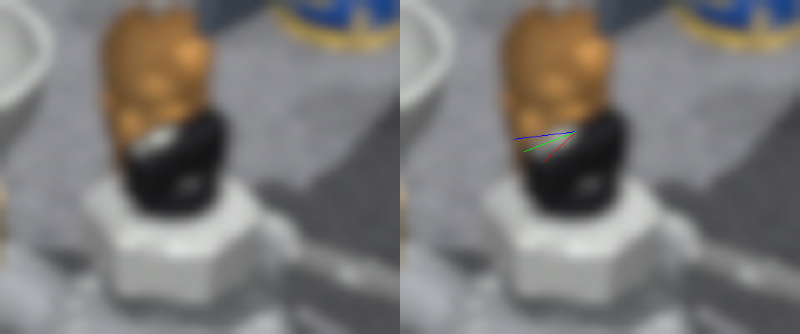

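The index line runs from about (135,150) to (175,130), which matches the green three-click line, so the setting is right. Next I'll tighten the nut.

Run:
```python
from h import *
ctrl.move_l(at(.25),vel=.15,ori=ori(-11.8));ctrl.command_gripper(.82)
hit=ctrl.move_l(at(.140),vel=.1,contact_N=8);st(f"down {hit}")
if not hit:
    ctrl.command_gripper(0);st("grip")
    turn(-15);st();turn(-15);st()
    L=[]
    for i in range(8):
        turn(-3);ctrl.sleep(.03);q=ctrl.current_q();m=ctrl.current_wrist_torque()[2];L.append((float(round(q[0]-q[5],1)),float(round(m,2)),round(91*ctrl.current_grip_width(),1)))
        if abs(m)>.9 or q[0]-q[5]<-57: break
    print(L);st("end")
```

```text
down False t40.39 yaw -11.8 q6 8.6 tcp [0.4714 0.0331 0.1405] F [-0.5 -0.4 -0.9] M [-0.03 -0.09 -0.02] w 74.7mm g 0.0
grip t40.77 yaw -11.8 q6 8.6 tcp [0.4703 0.0333 0.1402] F [-6.   2.5  6. ] M [0.36 1.12 0.05] w 60.0mm g 29.9
 t41.13 yaw -26.6 q6 23.4 tcp [0.4706 0.0332 0.1403] F [ 3.3 -1.6 -5.7] M [-0.09 -0.45 -0.29] w 59.7mm g 29.9
 t41.50 yaw -41.4 q6 38.2 tcp [0.471  0.033  0.1403] F [ 5.1 -3.5 -6.3] M [-0.24 -0.55 -0.13] w 59.5mm g 29.9
[(-44.3, -0.11, 59.6), (-47.1, -0.15, 60.1), (-49.9, 1.0, 60.1)]
end t42.35 yaw -49.9 q6 46.7 tcp [0.4712 0.0329 0.1403] F [ 2.3 -2.8 -4. ] M [-0.13 -0.58  1.  ] w 60.1mm g 30.1
```

The stop is felt at −50°. I'll nudge it once more, release, rise and check.

Run:
```python
from h import *
turn(-2);st("nudge")
ctrl.command_gripper(.82);ctrl.move_l(at(.30),vel=.15);st("up")
im=avg("side",3);old=cv2.imread("pics/raw4.png")
f=lambda i:cv2.resize(i[185:250,290:365],None,fx=5.3,fy=5.3,interpolation=cv2.INTER_CUBIC)
cv2.imwrite("pics/k5.png",np.hstack([f(old),f(im)]))
```

```text
nudge t42.60 yaw -51.8 q6 48.6 tcp [0.4714 0.033  0.1405] F [ 3.7  0.4 -3.2] M [ 0.29 -0.66  1.61] w 61.4mm g 30.5
up t44.24 yaw -51.9 q6 48.7 tcp [0.4707 0.0331 0.2992] F [ 0.5 -0.2  0.8] M [-0.03 -0.02 -0.02] w 74.6mm g 0.0
```

View pics/k5.png

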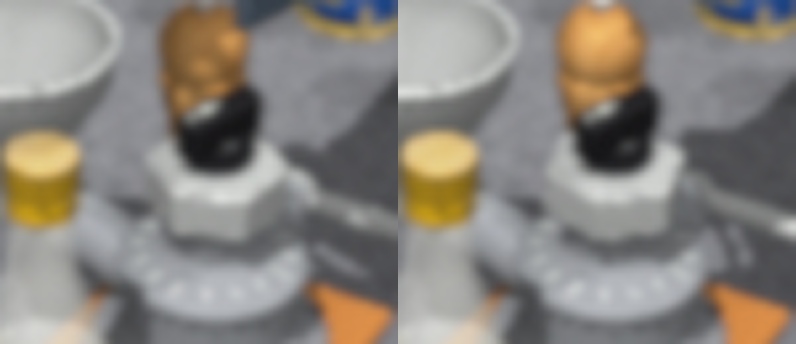

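In the right half the nut is back in its original pose and the knob's index line, (587,122)–(622,102), is the same as before tightening. The bystanders are in place, so I'm handing in.

```bash
python3 -c "
from bench import ctrl
print(ctrl.sign_off())"
```

```text
the job is handed in; nothing more can be done
None
```

I handed the job in at about 44 s: nut loosened, burrs brought to touch, knob backed off three clicks, nut tightened to its stop. The last picture shows the setting kept and the bottle and pepper mill in place. One slip: the fingers ran on about 60° round the knob after it hit the burr stop, forcing it with up to 2.3 N m.

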